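# Fit the carving burr in the handpiece's collet

## Task

Fit the gold cylindrical burr in the carving handpiece that stands in the vise: lower its shank into the collet, gently, until it is fully home, then turn the knurled brass nut clockwise (seen from above) until the collet grips the shank firmly, finger-tight and not forced. Leave the other burrs, the pencil box and the spanner as they are, and let go of everything.

Things in the scene. Friction and masses are not known exactly. Their poses are not given: they have to be found in the camera images.
- burr_head (a point): Middle of the head of the burr to fit, the point to grasp; z is the burr's axis, up. Head: gold-coloured upright cylinder 16 mm across, 25 mm high (12.5 mm above and below this point). Below it a plain steel shank 8 mm across, 45 mm long: its foot lies 57.5 mm below this point and has a 2 mm chamfer down to 5.6 mm across.
- burr: The same burr, 70 mm long, about 90 g; origin at the foot of the shank, z up along its axis. It stands head up in one of the three holes of the stand, loosely, and may lean by a degree or two.
- stand: Fixed beech block 60 x 180 x 40 mm high, long along its own y; origin at the centre of its underside. Three holes, 30 mm deep, in a row at y = -56, 0 and +56 mm, each holding a burr with 15 mm of bare shank showing above the block; the gold cylinder is in any one of them.
- burr_ball: Bystander burr with a grey ball head 18 mm across; origin at the foot of its shank. Leave alone.
- burr_flame: Bystander burr with a grey pointed flame head 17 mm across; origin at the foot of its shank. Leave alone.
- vise: Fixed blue bench vise, jaws 95 mm high with aluminium covers, base 150 x 100 mm, screw and tommy bar at its own -x end; origin on the table under the handpiece's axis. It holds the handpiece upright: dark steel body 36 mm across up to 113 mm above the table, then a steel neck 22 mm across, then the brass nut.
- collet_mouth (a point): Centre of the collet's mouth, level with the nut's top face, 160 mm above the table; z up along the handpiece's axis. The mouth is a funnel 12 mm wide or more that narrows over 5 mm to the bore, 8.8 to 11.9 mm wide by how loose the nut is. A solid stop lies 30 mm below: fully home, the middle of the burr's head is 27.5 mm above this point and 15 mm of bare shank shows.
- nut_middle (a point): On the axis, half-way up the nut, the height to grip it. Nut: round knurled brass ring 32 mm across, 25 mm high (135 to 160 mm above the table), free all round down to 113 mm. It starts loose at an unknown angle and tightens clockwise seen from above, by 0.35 to 1.7 rad in all, so it may take two grasps. It does not rise or sink and stays where it is left.
- spindle: The locked spindle that carries collet and nut: the 22 mm neck below the nut. Its upper face, inside the nut 130 mm above the table, is the solid stop for the shank. The greased nut turns with a steady drag of about 0.13 N m, which also holds it when it is let go.
- pencil_box: Bystander: open wooden box 80 x 190 x 32 mm with pencils and an eraser. Leave alone.
- spanner: Bystander: flat steel collet spanner 150 mm long, 6 mm thick, lying on the table. Leave alone.
- collet: The split steel collet inside the nut, origin at its mouth: four segments, drawn inward 1.4 mm per rad of the nut. Once they bear on the shank the nut's torque climbs by about 0.7 N m per rad above its steady level, also as felt at rest between equal small steps of one grasp: 0.06 N m more is a bare grip (40 N in all), 0.1 to 0.15 more is firm finger-tight, 0.2 more is forced (140 N in all).
Things that resemble listed ones, but are neither listed nor needed, are in the scene too. Of the things that look like the vise, the smallest one is meant.

How it is judged (in metres and radians):
On the way, in this order (a step that is already met when the one before it is completed fails the run):
1. the burr stands in the loose collet with its shank fully home (z of burr_head in the frame of collet_mouth below 0.029 m and horizontal distance between burr and collet_mouth below 0.0025 m and angle between burr's own z axis and vertical below 0.15 rad), for 0.2 s.
2. the nut has been turned until the collet grips the shank (contact force between collet and burr above 40 N), for 0.2 s.
At the end, for the whole second after the job is handed in: The burr stands at rest in the collet, its shank within 1.5 mm of fully home and within 2 mm of the axis at the foot, tilted by less than 0.05 rad, and the collet still grips it with more than 40 N in all (its four segments together) after the robot has let go (z of burr_head in the frame of collet_mouth below 0.029 m and horizontal distance between burr and collet_mouth below 0.002 m and angle between burr's own z axis and vertical below 0.05 rad and linear speed of burr below 0.02 m/s and contact force between collet and burr above 40 N); the robot touches nothing.
It fails at once if the burr is rammed on the stop at the bottom of the collet with more than 30 N (contact force between burr and spindle above 30 N).
It fails at once if the nut is forced: the collet squeezes the burr with more than 140 N in all (contact force between collet and burr above 140 N).
It fails at once if another burr is moved by more than 15 mm (distance of any of burr_ball, burr_flame from where it was at the start of the episode above 0.015 m).
It fails at once if the pencil box or the spanner is moved by more than 20 mm (distance of any of pencil_box, spanner from where it was at the start of the episode above 0.02 m).
It also fails if it takes over 67 s, if anything falls off the work surface, if the arm or the gripper's body presses on something with over 40 N, if the wrist force passes 120 N, or if a joint passes its speed limit or range.

## Robot

A 6-joint arm with a two-finger parallel gripper is mounted at the origin on the work surface. World frame = base frame: x ahead of the robot, y to its left, z up, the work surface at z = 0. Lengths are in mm, angles in rad, forces in N, time in s.
With the tool pointing down it reaches from about 325 to 850 mm from the base axis. Payload 4.4 kg.
Tool frame: the origin (TCP) lies at the centre of the arm's flange, where the gripper is bolted on; the fingertips stand 199 mm ahead of it and the grasp point (between the pads) lies 180 mm ahead of it; z points along the fingers, y is the line along which they close (so a half turn about z gives the same grasp; the last joint's range is limited). The gripper opens to 94 mm and grips with 3 to 60 N. Pads are 16 mm wide; open, the fingers measure 119 mm over their backs; the gripper's body (75 mm by 177 mm) begins 78 mm behind the grasp point.
Start: joints at [1.173, 0.207, 1.542, -0, 1.393, -0.15], TCP at [140.484, 557.578, 404.647] pointing down, gripper open.
Joint ranges: [-2.73, 2.73], [-0.86, 2.22], [0.23, 2.46], [-1.11, 4.25], [0.08, 2.63], [-2.82, 2.82]. Speed limits (rad/s): [2.79, 2.79, 3.14, 3.14, 3.14, 3.14].

## Interface

Orientations are given as a unit quaternion [w, x, y, z].
In Python, from station import arm, viewer, order gives the robot as it stands.
- The arm moves only by the tool jog_arm, never from a script. Its arguments are lists of equal length, an entry for each row: "translation": the shift along the world's x, y, z in m, a list of three; "twist": the turn, a rotation vector about the world's x, y, z in rad, a list of three. A call has 1 to 8 rows; each row shifts and turns the commanded pose from where the row before left it; what a row does not reach is not made up. A row lasts 1/12 s, in which the tool goes at most 41.7 mm and 7.16 degrees, less where a joint would pass 70% of its speed; a pose out of reach is approached as far as the arm can. A call with a gripper value outside its range is refused whole. "gripper" is the opening, from 0 (shut) to 1 (fully open), set as the call begins (left out, the last holds). The fingers move at their own pace and stop on an object; "newtons" is the grip in N (left out, the last holds). Time passes only in rows, so rows that do not move let the fingers close. It gives the time, the measured TCP pose, the force, the opening and the grip force at its end, in the units of the state.
- arm.observe(): the state, without advancing time (a new reading comes with each control period).
- viewer.grab_frame(name): name is "scene" or "top"; returns (picture, depth): 384x512x3 uint8, red, green, blue; 384x512 float32, mm along the optical axis (not along the pixel's ray), 0 where there is no reading.
- viewer.camera_params(name): a dict with "camera_matrix" (3x3 intrinsics, pixels), "R" (3x3) and "t" (3): a world point X has camera coordinates R X + t. Camera axes: x right, y down, z forward; pixel columns grow to the right and rows downward; lengths in mm; the calibration is good to about 2 mm. A picture is of the moment at which its call begins. camera_params takes no time and is no camera call.
- order.hand_in(): hands the job in; it is judged then, once.
The state is a dict: "clock": time; "joints": joint angles; "joint_vel": joint speeds; "joint_torque": joint torques, N m; "position": TCP position; "orientation": TCP orientation; "force": force on the tool from outside, world axes, zero at the start; "torque": the same for the moment, N m; "finger_gap": finger opening in mm; "grip_force": force on a finger pad.
Only numpy, scipy, OpenCV 4.12 (cv2) and the standard library are available. Lean on these libraries where they do the work, as an engineer would, in place of code of your own. Each camera call takes 0.05 s, during which the arm holds its last target. There are 200 camera calls.

## Working session

There is one attempt and no reset: what is moved stays moved. The work goes in short steps, Python scripts to look and compute and a tool call to move; the robot and the scene stay as the last step left them, time stands still between calls to the robot, and variables do not carry over. Pictures are saved under pics/ and viewed, at most 10 in all, crops included, and the job is handed in when it is done.

Besides the shell and the picture viewer there is one more tool, called after "Call:" by a JSON object that holds its "fn" and its "kwargs", one argument or row to a line. jog_arm: Moves the arm, as the interface text tells. Its arguments: {"type":"object","properties":{"translation":{"type":"array"},"twist":{"type":"array"},"gripper":{"type":"number"},"newtons":{"type":"number"}},"required":["translation","twist"]}

```bash
mkdir -p pics
cat > h.py <<'E'
import numpy as np,cv2
from station import arm,viewer,order
def grab(n,f=None):
    p,d=viewer.grab_frame(n)
    np.savez('last_'+n+'.npz',p=p,d=d)
    if f: cv2.imwrite('pics/'+f,p[:,:,::-1])
    return p,d
def cam(n):
    c=viewer.camera_params(n);return np.array(c['camera_matrix']),np.array(c['R']),np.array(c['t']).ravel()
def ray(n,u,v):
    K,R,t=cam(n);d=R.T@np.linalg.inv(K)@np.array([u,v,1.]);return -R.T@t,d
def onz(n,u,v,z):
    o,d=ray(n,u,v);return o+d*(z-o[2])/d[2]
def pt(n,u,v,dep):
    o,d=ray(n,u,v);return o+d*dep
def tri(u1,v1,u2,v2):
    o1,d1=ray('scene',u1,v1);o2,d2=ray('top',u2,v2)
    s=np.linalg.lstsq(np.c_[d1,-d2],o2-o1,rcond=None)[0]
    a=o1+d1*s[0];b=o2+d2*s[1];return (a+b)/2,np.linalg.norm(a-b)
E
python3 - <<'E'
from h import *
for n in('scene','top'):
    grab(n,n+'1.png');K,R,t=cam(n);print(n,K[0,0],-R.T@t,R[2])
s=arm.observe();print(s)
E
```

```text
scene 432.84897972538187 [1208.53337893   48.49828864  778.0824887 ] [-0.73742612 -0.05735718 -0.67298802]
top 422.5029969542392 [ 267.79329328    2.55444132 1165.5696403 ] [ 0.19831221  0.00603227 -0.98012034]
{'clock': 0.1, 'joints': array([ 1.17348973e+00,  2.07358094e-01,  1.54276647e+00,  2.17636624e-05,
        1.39346511e+00, -1.50481307e-01]), 'joint_vel': array([-0.00112105, -0.00134342, -0.00326172, -0.00107407, -0.00161586,
        0.0001141 ]), 'joint_torque': array([-1.90214359e-04, -3.71857738e+01, -2.82293594e+01,  7.01862434e-02,
        3.10986664e-02, -3.92431457e-05]), 'position': array([140.36570438, 557.28882245, 403.61442961]), 'orientation': array([-2.80388727e-04,  1.23101459e-01,  9.92393588e-01, -9.58391669e-04]), 'force': array([-0.01834544,  0.13514436, -0.04017907]), 'torque': array([ 0.03372361, -0.00298201, -0.01152767]), 'grip_force': 0.0, 'finger_gap': 93.75910628136543}
```

View pics/scene1.png

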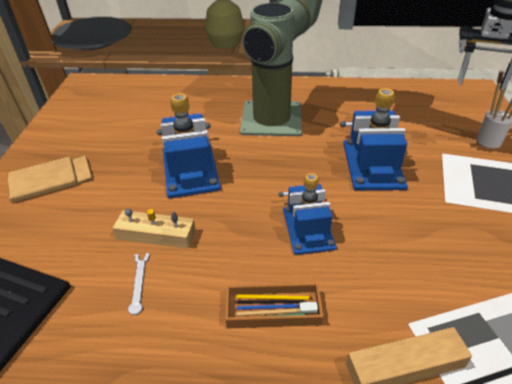

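View pics/top1.png

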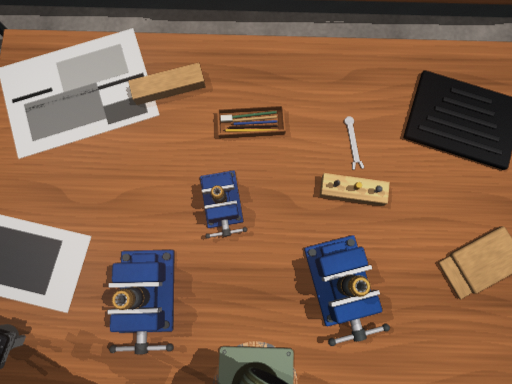

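Three vises: scene (311,215)/top (221,200), scene (380,150)/top (142,295), scene (190,155)/top (342,285). The first is the smallest, so it is the one meant. The gold head is the middle one in the stand, at scene (151,214)/top (358,186). I'll confirm both in an enlarged crop and measure.

Run:
```python
from h import *
c=[]
for n,boxes in(('scene',[(270,160,80,100),(105,195,100,60)]),('top',[(190,160,70,85),(310,165,90,50)])):
    z=np.load(f'last_{n}.npz');p,d=z['p'],z['d'];hsv=cv2.cvtColor(p,cv2.COLOR_RGB2HSV)
    for i,(x,y,w,h) in enumerate(boxes):
        crop=p[y:y+h,x:x+w,::-1];c.append(cv2.resize(crop,(400,300),interpolation=cv2.INTER_CUBIC))
        hh=hsv[y:y+h,x:x+w]
        m=cv2.inRange(hh,(15,140 if i==0 else 190,60),(32,255,255))
        N,L,S,C=cv2.connectedComponentsWithStats(m)
        for k in range(1,N):
            if S[k,4]>6:
                dd=d[y:y+h,x:x+w][L==k]
                print(n,i,S[k]+np.array([x,y,0,0,0]),C[k]+[x,y],np.median(dd),pt(n,C[k][0]+x,C[k][1]+y,np.median(dd)).round(1))
cv2.imwrite('pics/c.png',np.vstack([np.hstack(c[:2]),np.hstack(c[2:])]))
```

```text
scene 0 [303 172  16  17 171] [310.54385965 180.42105263] 953.4129 [481.3 107.1 153.3]
scene 1 [147 209   8  11  62] [150.61290323 213.74193548] 995.9761 [ 523.1 -255.3   75.1]
top 0 [211 186  13  13  69] [217.31884058 192.55072464] 1029.3987 [472.3 103.8 157.3]
```

View pics/c.png

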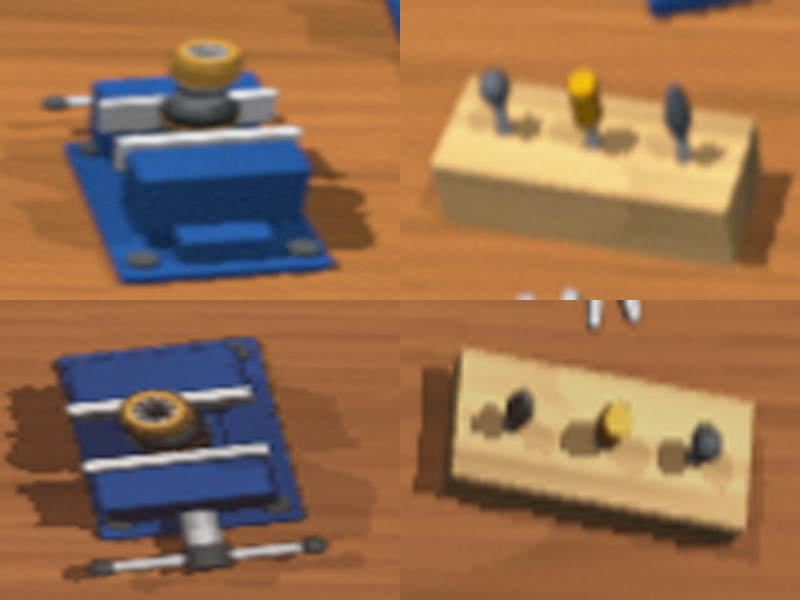

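The crop confirms the small vise with its nut at scene (311,177), and the gold cylinder in the middle hole, between the ball at scene (123,213) and the flame at (174,217).

Run:
```python
from h import *
from scipy.spatial.transform import Rotation as Ro
print('nut top',tri(310.9,177,217.2,191.4), onz('scene',310.9,177,160),onz('top',217.2,191.4,160))
g=tri(150.6,213.7,357.7,185.3);print('gold',g, onz('scene',150.6,213.7,67.5),onz('top',357.7,185.3,70))
print('shank gold at block', onz('scene',105+190/4,195+142/5,40))
b=onz('scene',105+(503-400)/4,195+130/5,40);f=onz('scene',105+(684-400)/4,195+155/5,40);print('ball/flame feet',b,f,np.degrees(np.arctan2(*(f-b)[1::-1])))
# stand top long edge in top view
a=onz('top',310+(462-400)/4.444,165+(348-300)/6,40);c=onz('top',310+(752-400)/4.444,165+(404-300)/6,40);print(a,c,np.degrees(np.arctan2(*(c-a)[1::-1])),np.linalg.norm(c-a))
for n in('top','scene'):
  z=np.load(f'last_{n}.npz');print(n,[pt(n,u,v,z['d'][v,u]).round(1) for u,v in ([(358,185),(358,184),(211,189),(224,193)] if n=='top' else [(151,211),(150,213),(304,177),(311,187)])])
s=arm.observe();print(Ro.from_quat(np.roll(s['orientation'],-1)).as_matrix().round(3))
```

```text
nut top (array([475.07242802, 105.93968072, 157.80224757]), np.float64(3.554178379096978)) [477.45596552 107.51497227 160.        ] [474.5908726  103.93202811 160.        ]
gold (array([ 519.39874883, -257.97570483,   71.46628467]), np.float64(1.902659622039309)) [ 515.62964401 -258.67587536   67.5       ] [ 519.93910204 -259.29221777   70.        ]
shank gold at block [ 520.51887258 -258.07255412   40.        ]
ball/flame feet [ 515.12357035 -311.94442494   40.        ] [ 526.2874735 -200.6875994   40.       ] 84.26991931148999
[ 558.91068116 -174.55045415   40.        ] [ 537.53262854 -352.68252078   40.        ] -96.84347245755987 179.41029595584408
top [array([ 519.1, -258.3,   77.4]), array([ 521.1, -257.7,   80.1]), array([482. , 120.3, 151.3]), array([480.8,  91.3, 111.9])]
scene [array([ 520.4, -254. ,   81.3]), array([ 525.4, -255.3,   79.7]), array([471.4,  92.8, 154.3]), array([490.8, 108.5, 142.5])]
[[-0.97   0.244 -0.001]
 [ 0.244  0.97  -0.002]
 [ 0.    -0.002 -1.   ]]
```

Heights from both views agree with the text (head ≈ 71, nut top ≈ 158). Now moving above the burr, with the fingers closing across the stand.

Call:
{"fn": "jog_arm", "kwargs": {
  "translation": [
    [0.0158, -0.034, 0.0075],
    [0.0158, -0.034, 0.0075],
    [0.0158, -0.034, 0.0075],
    [0.0158, -0.034, 0.0075],
    [0.0158, -0.034, 0.0075],
    [0.0158, -0.034, 0.0075],
    [0.0158, -0.034, 0.0075],
    [0.0158, -0.034, 0.0075]
  ],
  "twist": [
    [0, 0, -0.06],
    [0, 0, -0.06],
    [0, 0, -0.06],
    [0, 0, -0.06],
    [0, 0, -0.06],
    [0, 0, -0.06],
    [0, 0, -0.06],
    [0, 0, -0.06]
  ],
  "gripper": 1
}}

```text
clock: 0.77
position: [266.8, 283.9, 464.6]
orientation: [-0.0, 0.356, 0.934, -0.0]
force: [0.6, 0.6, -0.5]
finger_gap: 94.5
grip_force: 0.0
```

Call:
{"fn": "jog_arm", "kwargs": {
  "translation": [
    [0.0158, -0.034, 0],
    [0.0158, -0.034, 0],
    [0.0158, -0.034, 0],
    [0.0158, -0.034, 0],
    [0.0158, -0.034, 0],
    [0.0158, -0.034, 0],
    [0.0158, -0.034, 0],
    [0.0158, -0.034, 0]
  ],
  "twist": [
    [0, 0, -0.06],
    [0, 0, -0.06],
    [0, 0, -0.06],
    [0, 0, -0.06],
    [0, 0, -0.06],
    [0, 0, -0.06],
    [0, 0, -0.06],
    [0, 0, -0.06]
  ]
}}

```text
clock: 1.43
position: [393.3, 11.7, 464.4]
orientation: [-0.0, 0.569, 0.822, 0.0]
force: [0.5, 0.7, 0.3]
finger_gap: 94.2
grip_force: 0.0
```

Call:
{"fn": "jog_arm", "kwargs": {
  "translation": [
    [0.0158, -0.034, -0.01],
    [0.0158, -0.034, -0.01],
    [0.0158, -0.034, -0.01],
    [0.0158, -0.034, -0.01],
    [0.0158, -0.034, -0.01],
    [0.0158, -0.034, -0.01],
    [0.0158, -0.034, -0.01],
    [0.0158, -0.034, -0.01]
  ],
  "twist": [
    [0, 0, -0.06],
    [0, 0, -0.06],
    [0, 0, -0.06],
    [0, 0, -0.06],
    [0, 0, -0.06],
    [0, 0, -0.06],
    [0, 0, -0.06],
    [0, 0, -0.06]
  ]
}}

```text
clock: 2.1
position: [519.9, -260.2, 383.4]
orientation: [-0.001, 0.748, 0.664, -0.0]
force: [0.3, 0.6, -0.1]
finger_gap: 93.9
grip_force: 0.0
```

Call:
{"fn": "jog_arm", "kwargs": {
  "translation": [
    [0, 0.002, -0.027],
    [0, 0, -0.028],
    [0, 0, -0.028],
    [0, 0, 0]
  ],
  "twist": [
    [0, 0, 0],
    [0, 0, 0],
    [0, 0, 0],
    [0, 0, 0]
  ]
}}

```text
clock: 2.43
position: [517.1, -255.1, 294.5]
orientation: [-0.007, 0.747, 0.665, -0.002]
force: [-0.8, 0.6, -1.1]
finger_gap: 93.7
grip_force: 0.0
```

Run:
```python
from h import *
p,d=grab('scene');q,e=grab('top')
cv2.imwrite('pics/d.png',np.hstack([cv2.resize(x[y:y+100,u:u+100,::-1],(400,400),interpolation=cv2.INTER_CUBIC) for x,u,y in((p,100,140),(q,310,120))]))
print(arm.observe()['position'])
```

```text
[ 519.18709827 -256.07458666  300.40228822]
```

View pics/d.png

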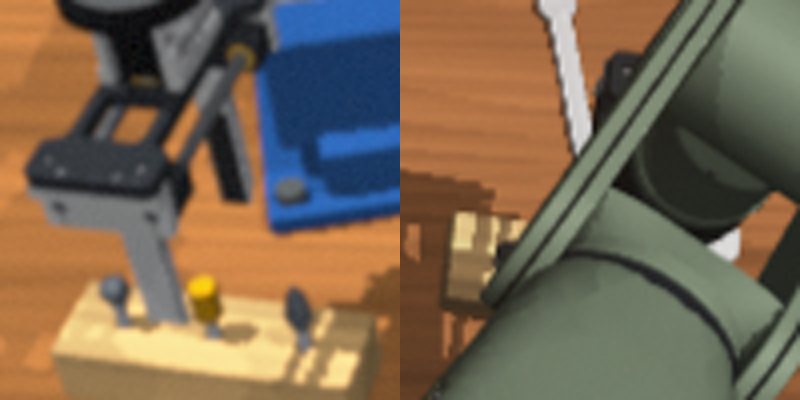

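The fingers straddle the head: front fingertip at about scene (142,219), gold head at (151,215). I'll check the lateral offset by projection.

Run:
```python
from h import *
K,R,t=cam('scene')
def pr(X): c=K@(R@np.array(X)+t);return c[:2]/c[2]
for r in(47,53.5,60): print(r,pr([519.2+r*.993,-256.1-r*.118,101.4]))
print(pr([519.4,-258,68]),pr([519.4,-256,68]))
```

```text
47 [140.74454003 219.01610401]
53.5 [139.61918876 221.13508529]
60 [138.4825183  223.27538003]
[150.44663107 214.71093014] [151.29512952 214.73854368]
```

Call:
{"fn": "jog_arm", "kwargs": {
  "translation": [
    [0, -0.0025, -0.018],
    [0, 0, -0.018],
    [0, 0, -0.017],
    [0, 0, 0]
  ],
  "twist": [
    [0, 0, 0],
    [0, 0, 0],
    [0, 0, 0],
    [0, 0, 0]
  ]
}}

```text
clock: 2.87
position: [519.3, -258.5, 247.9]
orientation: [-0.001, 0.747, 0.665, -0.0]
force: [-0.4, 0.8, 0.4]
finger_gap: 93.9
grip_force: 0.0
```

Call:
{"fn": "jog_arm", "kwargs": {
  "translation": [
    [0, 0, 0],
    [0, 0, 0],
    [0, 0, 0],
    [0, 0, 0],
    [0, 0, 0],
    [0, 0, 0],
    [0, 0, 0],
    [0, 0, 0]
  ],
  "twist": [
    [0, 0, 0],
    [0, 0, 0],
    [0, 0, 0],
    [0, 0, 0],
    [0, 0, 0],
    [0, 0, 0],
    [0, 0, 0],
    [0, 0, 0]
  ],
  "gripper": 0.1,
  "newtons": 15
}}

```text
clock: 3.53
position: [519.7, -258.9, 248.8]
orientation: [0.0, 0.747, 0.665, 0.0]
force: [0.6, 0.4, 0.3]
finger_gap: 44.2
grip_force: 0.0
```

Call:
{"fn": "jog_arm", "kwargs": {
  "translation": [
    [0, 0, 0],
    [0, 0, 0],
    [0, 0, 0],
    [0, 0, 0],
    [0, 0, 0],
    [0, 0, 0],
    [0, 0, 0],
    [0, 0, 0]
  ],
  "twist": [
    [0, 0, 0],
    [0, 0, 0],
    [0, 0, 0],
    [0, 0, 0],
    [0, 0, 0],
    [0, 0, 0],
    [0, 0, 0],
    [0, 0, 0]
  ]
}}

```text
clock: 4.2
position: [519.6, -258.9, 248.6]
orientation: [-0.0, 0.747, 0.665, -0.0]
force: [0.6, 0.0, -0.4]
finger_gap: 15.5
grip_force: 15.0
```

Call:
{"fn": "jog_arm", "kwargs": {
  "translation": [
    [0, 0, 0.01],
    [0, 0, 0.015],
    [0, 0, 0.02],
    [0, 0, 0.03],
    [0, 0, 0.035],
    [0, 0, 0.035],
    [0, 0, 0.03],
    [0, 0, 0.015]
  ],
  "twist": [
    [0, 0, 0],
    [0, 0, 0],
    [0, 0, 0],
    [0, 0, 0],
    [0, 0, 0],
    [0, 0, 0],
    [0, 0, 0],
    [0, 0, 0]
  ]
}}

```text
clock: 4.87
position: [520.1, -259.1, 444.7]
orientation: [0.004, 0.747, 0.665, 0.001]
force: [0.3, -1.2, -0.2]
finger_gap: 15.6
grip_force: 15.0
```

Call:
{"fn": "jog_arm", "kwargs": {
  "translation": [
    [-0.002, 0.017, 0],
    [-0.003, 0.025, 0],
    [-0.004, 0.035, 0],
    [-0.005, 0.035, 0],
    [-0.005, 0.035, 0],
    [-0.005, 0.035, 0],
    [-0.005, 0.035, 0],
    [-0.005, 0.035, 0]
  ],
  "twist": [
    [0, 0, 0],
    [0, 0, 0],
    [0, 0, 0],
    [0, 0, 0],
    [0, 0, 0],
    [0, 0, 0],
    [0, 0, 0],
    [0, 0, 0]
  ]
}}

```text
clock: 5.53
position: [483.9, -4.4, 437.2]
orientation: [-0.001, 0.747, 0.665, -0.001]
force: [0.7, 0.6, -0.3]
finger_gap: 15.6
grip_force: 15.0
```

Call:
{"fn": "jog_arm", "kwargs": {
  "translation": [
    [-0.005, 0.03, 0],
    [-0.005, 0.025, 0],
    [-0.002, 0.02, 0],
    [-0.001, 0.015, 0],
    [-0.001, 0.01, 0],
    [0, 0.006, 0],
    [0, 0.004, 0],
    [0, 0.002, 0]
  ],
  "twist": [
    [0, 0, 0],
    [0, 0, 0],
    [0, 0, 0],
    [0, 0, 0],
    [0, 0, 0],
    [0, 0, 0],
    [0, 0, 0],
    [0, 0, 0]
  ]
}}

```text
clock: 6.2
position: [471.5, 105.3, 438.2]
orientation: [-0.0, 0.747, 0.665, -0.0]
force: [0.4, 0.3, -1.1]
finger_gap: 15.6
grip_force: 15.0
```

Run:
```python
from h import *
p,d=grab('scene');q,e=grab('top')
cv2.imwrite('pics/e.png',np.hstack([cv2.resize(x[y:y+100,u:u+100,::-1],(400,400),interpolation=cv2.INTER_CUBIC) for x,u,y in((p,260,100),(q,170,140))]))
s=arm.observe();print(s['position'],s['finger_gap'],s['grip_force'])
```

```text
[471.72218986 104.82629944 438.43781886] 15.732801012192207 14.999832808971405
```

View pics/e.png

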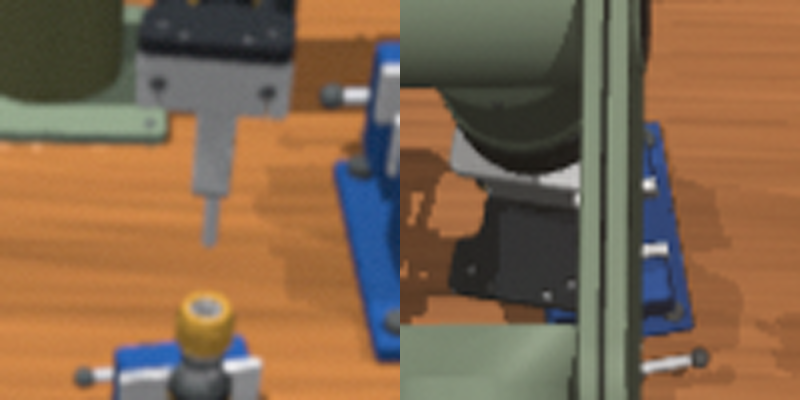

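The top view is blocked here. The scene view shows the shank foot at about (312.1,160.6), above the mouth at about (311,176). I'll refine both to subpixel in this view.

Run:
```python
from h import *
z=np.load('last_scene.npz');p=z['p'].astype(int);d=z['d']
print('foot by plane',onz('scene',312.1,160.6,199.6))
g=cv2.cvtColor(z['p'],cv2.COLOR_RGB2GRAY)
print('shank rows R-B');
for v in range(148,164): print(v,(p[v,305:320,0]-p[v,305:320,2]))
print('nut R-B')
for v in range(170,192): print(v,(p[v,300:324,0]-p[v,300:324,2]))
print('gray')
for v in range(170,184): print(v,g[v,300:324])
```

```text
foot by plane [469.62267577 107.77208034 199.6       ]
shank rows R-B
148 [129 128 108  66  40  29   9  -1  -3   0   7  25  82 118 129]
149 [132 133 125 109 100  80  31   3  -3  14  56  77 108 128 131]
150 [127 127 129 127 126 105  42   3  -3  27  88 114 126 130 130]
151 [124 124 123 124 126 103  37   0   0  31  94 123 126 128 125]
152 [126 125 122 124 125  98  33  -2   0  34  97 125 123 125 124]
153 [130 132 133 132 127  96  29  -1   2  43 106 129 130 129 128]
154 [134 134 135 135 131  95  30  -2   4  53 111 133 137 135 137]
155 [132 133 134 133 128  89  25  -1   6  57 115 133 136 134 134]
156 [126 127 123 129 120  79  21  -3   9  61 114 128 131 129 131]
157 [122 121 120 121 114  69  16  -4   8  67 112 124 123 123 125]
158 [116 115 117 117 107  59  14  -1  10  65 107 121 116 119 119]
159 [115 114 117 116 105  52  10  -4  12  71 107 117 116 116 115]
160 [119 119 119 120 107  63  17   6  27  80 113 115 116 116 116]
161 [120 122 121 121 117  89  54  44  65 103 119 122 120 119 118]
162 [120 121 120 123 122 114 101  93 107 120 123 123 122 122 124]
163 [118 119 120 121 121 120 118 117 121
[... 3190 characters left out ...]
 123 143 173 175 157 138 130 137 140 152 164 169 175 152
 132 129 127 127 128 128]
178 [127 128 129 123 116 131 160 172 168 150 141 140 143 159 171 174 166 137
 120 121 126 124 123 123]
179 [133 131 130 125 122 125 142 165 170 165 167 171 169 175 174 169 146 118
 110 121 127 126 125 125]
180 [134 133 134 128 121 120 129 145 154 161 169 173 172 163 154 143 121 104
 112 127 132 133 133 133]
181 [140 139 137 128 115 112 118 129 136 139 144 146 142 136 127 116 107 102
 114 132 139 138 137 136]
182 [146 143 143 129 111 104 112 120 124 126 126 129 126 118 112 106 103 103
 119 134 141 142 142 142]
183 [147 147 145 130 106  98 102 109 111 113 116 118 120 117 114 104 100 102
 117 128 136 142 145 145]
```

Run:
```python
from h import *
print('mouth',onz('scene',311.05,176.55,160))
print('foot front edge',onz('scene',311.85,161.3,199.6),'shank mid', onz('scene',312,155,215))
```

```text
mouth [475.90960948 107.88515013 160.        ]
foot front edge [472.07369766 107.16728951 199.6       ] shank mid [470.05024373 106.53913682 215.        ]
```

Call:
{"fn": "jog_arm", "kwargs": {
  "translation": [
    [0.004, 0.0007, -0.01],
    [0, 0, -0.01],
    [0, 0, -0.01],
    [0, 0, 0],
    [0, 0, 0],
    [0, 0, 0]
  ],
  "twist": [
    [0, 0, 0],
    [0, 0, 0],
    [0, 0, 0],
    [0, 0, 0],
    [0, 0, 0],
    [0, 0, 0]
  ]
}}

```text
clock: 6.8
position: [475.7, 105.6, 408.3]
orientation: [-0.0, 0.747, 0.665, -0.0]
force: [-0.6, -0.5, -0.9]
finger_gap: 15.7
grip_force: 15.0
```

Run:
```python
from h import *
p,d=grab('scene');q,e=grab('top')
cv2.imwrite('pics/f.png',np.hstack([cv2.resize(p[140:200,280:340,::-1],(480,480),interpolation=cv2.INTER_CUBIC),cv2.resize(q[160:230,190:230,::-1],(280,480),interpolation=cv2.INTER_CUBIC)]))
s=arm.observe();print(s['position'],s['force'],s['torque'])
p=p.astype(int)
for v in range(158,182): print(v,(p[v,302:322,0]-p[v,302:322,2]))
```

```text
[475.88007602 105.73353542 409.07641233] [-0.15362399  0.46856656 -0.23352195] [-0.05173908  0.03076187  0.04802085]
158 [117 118 116 119 101  47   8  -4  -3  -2  -2  -3  -4   1  34  92 118 119
 120 122]
159 [120 120 118 119 102  47   8  -3  -4  -3  -1  -3  -4   2  39  93 115 114
 117 116]
160 [120 121 119 121 105  53  14   5   2  -3  -2  -3  -4   4  47  97 115 118
 116 118]
161 [120 123 122 122 115  83  59  50  32   9  -1   0  12  24  64 105 121 121
 121 120]
162 [118 120 122 120 120 116 104  96  58  15   0   6  43  75  98 117 123 124
 123 120]
163 [119 121 118 118 121 122 122 108  58  13  -2   9  62 106 118 123 122 122
 123 122]
164 [117 119 117 116 117 120 121 104  52   9  -2  14  71 112 119 121 121 122
 122 120]
165 [117 115 116 115 115 119 121 102  50   9  -3  16  80 115 117 120 118 120
 119 120]
166 [116 116 115 115 115 116 117 100  45   8   0  22  85 115 117 118 118 117
 118 120]
167 [116 118 116 118 117 116 117  99  40   4   0  31  88 117 116 118 116 118
 121 120]
168 [118 117 118 116 118 117 120  94  31   0  -1  31  89 117 121 117 118 118
 121 121]
169 [123 122 122 122 122 1
[... 404 characters left out ...]
125]
174 [124 127 127 127 132 137 134 103  66  41  52 107 144 146 136 127 126 124
 126 125]
175 [125 126 128 132 134 108  75  42  25  15  25  59  97 117 126 124 126 126
 127 127]
176 [123 120 122 133 131  78  26   6   2   1   6  15  28  67 106 117 121 122
 124 122]
177 [115 113 111 130 138  82  27   3   0  -2  -1  -1  15  68 119 123 116 115
 116 118]
178 [115 111 110 118 139 116  73  44  29  21  21  25  50 102 128 118 107 113
 111 113]
179 [118 113 106 114 131 136 128 107  86  75  76  78 100 129 122 103  98 109
 116 118]
180 [122 114 109 110 118 134 140 134 123 118 120 122 124 124 110  92  99 115
 121 124]
181 [126 118 105 100 109 119 126 127 125 125 125 125 116 108  97  93 106 121
 126 128]
```

View pics/f.png

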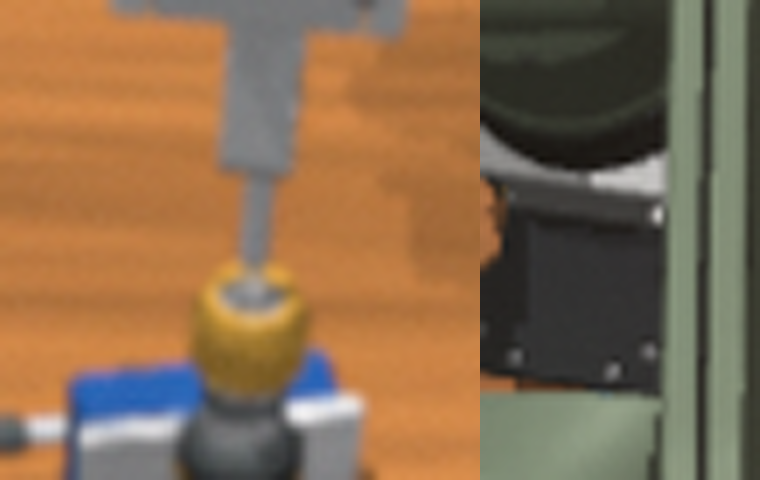

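The foot lines up with the mouth: u ≈ 311.1 once dropped to the mouth's level, and about 0.7 mm behind in x. Lowering gently while watching the force.

Call:
{"fn": "jog_arm", "kwargs": {
  "translation": [
    [0.0007, 0, -0.003],
    [0, 0, -0.003],
    [0, 0, -0.003],
    [0, 0, -0.003],
    [0, 0, -0.003],
    [0, 0, -0.003],
    [0, 0, 0]
  ],
  "twist": [
    [0, 0, 0],
    [0, 0, 0],
    [0, 0, 0],
    [0, 0, 0],
    [0, 0, 0],
    [0, 0, 0],
    [0, 0, 0]
  ]
}}

```text
clock: 7.48
position: [476.1, 105.8, 389.7]
orientation: [-0.001, 0.747, 0.665, -0.001]
force: [-0.3, -0.0, -0.3]
finger_gap: 15.8
grip_force: 15.0
```

Call:
{"fn": "jog_arm", "kwargs": {
  "translation": [
    [0, 0, -0.003],
    [0, 0, -0.003],
    [0, 0, -0.003],
    [0, 0, -0.003],
    [0, 0, -0.003],
    [0, 0, 0],
    [0, 0, 0]
  ],
  "twist": [
    [0, 0, 0],
    [0, 0, 0],
    [0, 0, 0],
    [0, 0, 0],
    [0, 0, 0],
    [0, 0, 0],
    [0, 0, 0]
  ]
}}

```text
clock: 8.07
position: [476.3, 105.8, 375.4]
orientation: [-0.0, 0.747, 0.665, -0.0]
force: [0.1, 0.5, -0.2]
finger_gap: 15.3
grip_force: 15.0
```

Call:
{"fn": "jog_arm", "kwargs": {
  "translation": [
    [0, 0, -0.002],
    [0, 0, -0.001],
    [0, 0, -0.001],
    [0, 0, -0.0005],
    [0, 0, 0]
  ],
  "twist": [
    [0, 0, 0],
    [0, 0, 0],
    [0, 0, 0],
    [0, 0, 0],
    [0, 0, 0]
  ]
}}

```text
clock: 8.48
position: [476.3, 105.8, 371.0]
orientation: [-0.0, 0.747, 0.665, -0.0]
force: [0.1, -0.3, -0.6]
finger_gap: 15.4
grip_force: 15.0
```

Call:
{"fn": "jog_arm", "kwargs": {
  "translation": [
    [0, 0, -0.0005],
    [0, 0, -0.0005],
    [0, 0, 0],
    [0, 0, 0]
  ],
  "twist": [
    [0, 0, 0],
    [0, 0, 0],
    [0, 0, 0],
    [0, 0, 0]
  ]
}}

```text
clock: 8.82
position: [476.4, 105.8, 370.2]
orientation: [0.0, 0.747, 0.665, 0.0]
force: [0.4, 0.4, -0.4]
finger_gap: 15.6
grip_force: 15.0
```

Call:
{"fn": "jog_arm", "kwargs": {
  "translation": [
    [0, 0, -0.0005],
    [0, 0, -0.0005],
    [0, 0, 0],
    [0, 0, 0]
  ],
  "twist": [
    [0, 0, 0],
    [0, 0, 0],
    [0, 0, 0],
    [0, 0, 0]
  ]
}}

```text
clock: 9.15
position: [476.4, 105.8, 369.1]
orientation: [-0.0, 0.747, 0.665, -0.0]
force: [-1.3, -0.3, -1.3]
finger_gap: 15.9
grip_force: 15.0
```

Call:
{"fn": "jog_arm", "kwargs": {
  "translation": [
    [0, 0, -0.0005],
    [0, 0, -0.0005],
    [0, 0, 0],
    [0, 0, 0]
  ],
  "twist": [
    [0, 0, 0],
    [0, 0, 0],
    [0, 0, 0],
    [0, 0, 0]
  ]
}}

```text
clock: 9.48
position: [476.5, 105.8, 368.5]
orientation: [0.0, 0.747, 0.665, 0.0]
force: [-0.3, 0.1, 1.5]
finger_gap: 15.9
grip_force: 15.0
```

Call:
{"fn": "jog_arm", "kwargs": {
  "translation": [
    [0, 0, -0.0005],
    [0, 0, 0],
    [0, 0, 0]
  ],
  "twist": [
    [0, 0, 0],
    [0, 0, 0],
    [0, 0, 0]
  ]
}}

```text
clock: 9.73
position: [476.5, 105.8, 368.4]
orientation: [0.0, 0.747, 0.665, 0.0]
force: [-2.0, -0.4, 4.9]
finger_gap: 16.0
grip_force: 15.0
```

Resting on the stop (4.9 N, z as expected). Releasing, then turning back 1 rad to get room for tightening.

Call:
{"fn": "jog_arm", "kwargs": {
  "translation": [
    [0, 0, 0],
    [0, 0, 0],
    [0, 0, 0],
    [0, 0, 0],
    [0, 0, 0],
    [0, 0, 0],
    [0, 0, 0],
    [0, 0, 0]
  ],
  "twist": [
    [0, 0, 0],
    [0, 0, 0],
    [0, 0, 0],
    [0, 0, 0],
    [0, 0, 0],
    [0, 0, 0],
    [0, 0, 0],
    [0, 0, 0]
  ],
  "gripper": 0.7
}}

```text
clock: 10.4
position: [476.4, 105.8, 367.6]
orientation: [-0.0, 0.747, 0.665, -0.0]
force: [-0.1, -0.3, 1.5]
finger_gap: 64.8
grip_force: 0.0
```

Call:
{"fn": "jog_arm", "kwargs": {
  "translation": [
    [0, 0, 0],
    [0, 0, 0],
    [0, 0, 0],
    [0, 0, 0],
    [0, 0, 0],
    [0, 0, 0],
    [0, 0, 0],
    [0, 0, 0]
  ],
  "twist": [
    [0, 0, 0.12],
    [0, 0, 0.12],
    [0, 0, 0.12],
    [0, 0, 0.12],
    [0, 0, 0.12],
    [0, 0, 0.12],
    [0, 0, 0.12],
    [0, 0, 0.12]
  ]
}}

```text
clock: 11.07
position: [476.4, 105.8, 367.7]
orientation: [0.0, 0.353, 0.936, 0.0]
force: [-0.0, -0.2, 0.1]
finger_gap: 66.1
grip_force: 0.0
```

Run:
```python
from h import *
p,d=grab('scene')
cv2.imwrite('pics/g.png',cv2.resize(p[140:200,270:350,::-1],(640,480),interpolation=cv2.INTER_CUBIC))
s=arm.observe();print(s['position'],s['force'],s['torque'],s['joints'],s['finger_gap'])
```

```text
[476.3751241  105.75039877 367.6443429 ] [0.14306614 1.21799066 0.81331615] [-0.01956897  0.02910682 -0.03368479] [ 4.09006874e-02  5.55708419e-02  1.79130036e+00 -1.21544704e-04
  1.29473949e+00 -8.12671870e-01] 65.99371859866153
```

View pics/g.png

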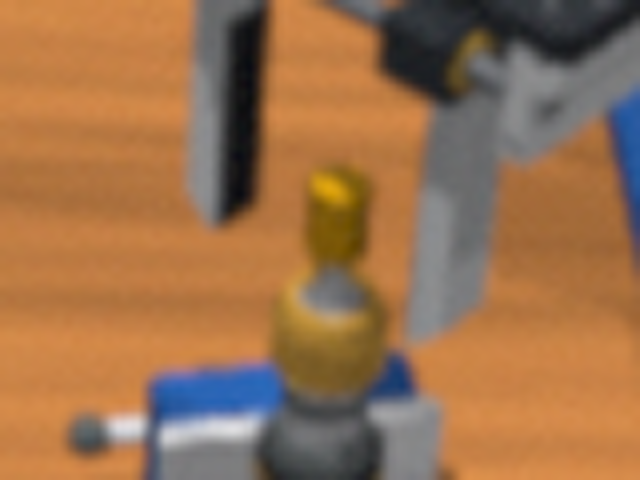

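Burr stands upright and home: head at about scene (312,167), shank in the mouth at (312,176). Lowering to the nut and closing.

Call:
{"fn": "jog_arm", "kwargs": {
  "translation": [
    [0, 0, -0.008],
    [0, 0, -0.01],
    [0, 0, -0.01],
    [0, 0, -0.008],
    [0, 0, -0.004],
    [0, 0, 0]
  ],
  "twist": [
    [0, 0, 0],
    [0, 0, 0],
    [0, 0, 0],
    [0, 0, 0],
    [0, 0, 0],
    [0, 0, 0]
  ]
}}

```text
clock: 11.62
position: [475.7, 105.7, 325.7]
orientation: [-0.002, 0.356, 0.935, -0.001]
force: [0.3, -0.1, 0.2]
finger_gap: 65.6
grip_force: 0.0
```

Call:
{"fn": "jog_arm", "kwargs": {
  "translation": [
    [0, 0, 0],
    [0, 0, 0],
    [0, 0, 0],
    [0, 0, 0],
    [0, 0, 0],
    [0, 0, 0],
    [0, 0, 0],
    [0, 0, 0]
  ],
  "twist": [
    [0, 0, 0],
    [0, 0, 0],
    [0, 0, 0],
    [0, 0, 0],
    [0, 0, 0],
    [0, 0, 0],
    [0, 0, 0],
    [0, 0, 0]
  ],
  "gripper": 0.25,
  "newtons": 10
}}

```text
clock: 12.28
position: [476.9, 106.3, 328.1]
orientation: [0.001, 0.355, 0.935, 0.001]
force: [4.4, 4.1, -0.8]
finger_gap: 32.2
grip_force: 10.0
```

```bash
cat > tq.py <<'E'
from h import *
import sys
T=[];F=[];J=[]
for i in range(int(sys.argv[1])):
    viewer.grab_frame('top');s=arm.observe();T.append(s['torque']);F.append(s['force']);J.append(s['joint_torque'][5])
T=np.array(T);print('T',T.mean(0).round(3),'sd',T.std(0).round(3),'F',np.mean(F,0).round(2),'j6',round(np.mean(J),4),round(np.std(J),4),'q6',s['joints'][5].round(4),'pos',s['position'].round(1),'gap',round(s['finger_gap'],1),s['grip_force'],s['orientation'].round(3),s['clock'])
E
python3 tq.py 6
```

```text
T [ 0.643 -0.535  0.031] sd [0.017 0.014 0.019] F [ 3.07  4.2  -0.76] j6 0.0297 0.0001 q6 -0.8031 pos [476.9 106.3 328.1] gap 32.3 9.999868010636419 [0.001 0.355 0.935 0.001] 12.5833
```

Call:
{"fn": "jog_arm", "kwargs": {
  "translation": [
    [0.0005, 0.0006, 0],
    [0, 0, 0],
    [0, 0, 0]
  ],
  "twist": [
    [0, 0, 0],
    [0, 0, 0],
    [0, 0, 0]
  ],
  "newtons": 40
}}

```text
clock: 12.83
position: [477.2, 106.5, 328.1]
orientation: [0.001, 0.355, 0.935, 0.0]
force: [3.3, 3.2, 1.4]
finger_gap: 31.5
grip_force: 40.0
```

Call:
{"fn": "jog_arm", "kwargs": {
  "translation": [
    [0, 0, 0],
    [0, 0, 0],
    [0, 0, 0],
    [0, 0, 0],
    [0, 0, 0]
  ],
  "twist": [
    [0, 0, -0.04],
    [0, 0, -0.04],
    [0, 0, -0.04],
    [0, 0, 0],
    [0, 0, 0]
  ]
}}

```text
clock: 13.25
position: [477.2, 106.5, 328.1]
orientation: [0.0, 0.411, 0.912, 0.0]
force: [3.2, 3.5, 3.1]
finger_gap: 31.6
grip_force: 40.0
```

```bash
python3 tq.py 5
```

```text
T [ 0.57  -0.381 -0.151] sd [0.03  0.027 0.03 ] F [2.93 3.57 2.65] j6 -0.1274 0.0021 q6 -0.6821 pos [477.2 106.5 328.1] gap 31.6 40.000821326393634 [0.    0.411 0.912 0.   ] 13.5
```

j6 gives a low-noise reading (change ≈ 0.157 = drag plus offset). Continuing in equal 0.12 rad steps.

Call:
{"fn": "jog_arm", "kwargs": {
  "translation": [
    [0.0004, 0.0005, 0],
    [0, 0, 0],
    [0, 0, 0],
    [0, 0, 0],
    [0, 0, 0]
  ],
  "twist": [
    [0, 0, -0.04],
    [0, 0, -0.04],
    [0, 0, -0.04],
    [0, 0, 0],
    [0, 0, 0]
  ]
}}

```text
clock: 13.92
position: [477.3, 106.7, 328.1]
orientation: [0.0, 0.464, 0.886, -0.0]
force: [0.7, 1.3, 5.7]
finger_gap: 31.8
grip_force: 40.0
```

```bash
python3 tq.py 3
```

```text
T [ 0.266 -0.124 -0.114] sd [0.005 0.014 0.016] F [0.89 1.86 4.9 ] j6 -0.1298 0.001 q6 -0.562 pos [477.3 106.6 328.1] gap 31.6 40.00141355674714 [ 0.     0.464  0.886 -0.   ] 14.0667
```

Call:
{"fn": "jog_arm", "kwargs": {
  "translation": [
    [0, 0, 0],
    [0, 0, 0],
    [0, 0, 0],
    [0, 0, 0],
    [0, 0, 0]
  ],
  "twist": [
    [0, 0, -0.04],
    [0, 0, -0.04],
    [0, 0, -0.04],
    [0, 0, 0],
    [0, 0, 0]
  ]
}}

```text
clock: 14.48
position: [477.3, 106.6, 328.1]
orientation: [0.0, 0.517, 0.856, -0.0]
force: [1.6, 2.4, 4.9]
finger_gap: 31.5
grip_force: 40.0
```

```bash
python3 tq.py 3
```

```text
T [ 0.218 -0.106 -0.11 ] sd [0.038 0.006 0.019] F [1.08 0.99 5.12] j6 -0.1066 0.0006 q6 -0.442 pos [477.3 106.6 328.1] gap 31.6 40.00143708894029 [ 0.     0.517  0.856 -0.   ] 14.6333
```

Call:
{"fn": "jog_arm", "kwargs": {
  "translation": [
    [0, 0, 0],
    [0, 0, 0],
    [0, 0, 0],
    [0, 0, 0],
    [0, 0, 0]
  ],
  "twist": [
    [0, 0, -0.04],
    [0, 0, -0.04],
    [0, 0, -0.04],
    [0, 0, 0],
    [0, 0, 0]
  ]
}}

```text
clock: 15.05
position: [477.3, 106.6, 328.1]
orientation: [0.0, 0.567, 0.824, -0.0]
force: [0.7, 1.5, 5.6]
finger_gap: 31.4
grip_force: 40.0
```

```bash
python3 tq.py 3
```

```text
T [ 0.196 -0.065 -0.129] sd [0.023 0.029 0.05 ] F [0.28 1.45 6.24] j6 -0.1063 0.0006 q6 -0.3221 pos [477.3 106.6 328.1] gap 31.2 40.00145239988342 [ 0.     0.567  0.824 -0.   ] 15.2
```

Call:
{"fn": "jog_arm", "kwargs": {
  "translation": [
    [0, 0, 0],
    [0, 0, 0],
    [0, 0, 0],
    [0, 0, 0]
  ],
  "twist": [
    [0, 0, -0.04],
    [0, 0, -0.04],
    [0, 0, 0],
    [0, 0, 0]
  ]
}}

```text
clock: 15.53
position: [477.2, 106.6, 328.1]
orientation: [0.0, 0.599, 0.8, -0.001]
force: [0.2, 0.8, 4.7]
finger_gap: 31.5
grip_force: 40.0
```

```bash
python3 tq.py 3
```

```text
T [ 0.151 -0.011 -0.09 ] sd [0.031 0.011 0.013] F [0.83 1.29 5.76] j6 -0.1065 0.0006 q6 -0.242 pos [477.2 106.6 328.1] gap 31.3 40.001533082686365 [ 0.     0.599  0.8   -0.   ] 15.6833
```

Call:
{"fn": "jog_arm", "kwargs": {
  "translation": [
    [0, 0, 0],
    [0, 0, 0],
    [0, 0, 0],
    [0, 0, 0]
  ],
  "twist": [
    [0, 0, -0.04],
    [0, 0, -0.04],
    [0, 0, 0],
    [0, 0, 0]
  ]
}}

```text
clock: 16.02
position: [477.2, 106.6, 328.1]
orientation: [0.0, 0.631, 0.776, -0.001]
force: [-0.1, 1.5, 6.1]
finger_gap: 31.7
grip_force: 40.0
```

```bash
python3 tq.py 3
```

```text
T [ 0.155  0.024 -0.116] sd [0.03  0.016 0.017] F [-0.03  1.04  6.57] j6 -0.1061 0.0006 q6 -0.162 pos [477.2 106.6 328.1] gap 31.6 40.00151775078848 [ 0.     0.631  0.776 -0.001] 16.1667
```

Baseline is steady at −0.106. Continuing.

Call:
{"fn": "jog_arm", "kwargs": {
  "translation": [
    [0, 0, 0],
    [0, 0, 0],
    [0, 0, 0],
    [0, 0, 0]
  ],
  "twist": [
    [0, 0, -0.04],
    [0, 0, -0.04],
    [0, 0, 0],
    [0, 0, 0]
  ]
}}

```text
clock: 16.5
position: [477.2, 106.6, 328.1]
orientation: [0.0, 0.661, 0.75, -0.001]
force: [0.2, 0.8, 6.5]
finger_gap: 31.4
grip_force: 40.0
```

```bash
python3 tq.py 3
```

```text
T [ 0.142  0.062 -0.077] sd [0.032 0.023 0.014] F [-0.04  1.34  5.78] j6 -0.1062 0.0006 q6 -0.082 pos [477.2 106.6 328.1] gap 31.2 40.001617956440896 [ 0.     0.662  0.75  -0.001] 16.65
```

Call:
{"fn": "jog_arm", "kwargs": {
  "translation": [
    [0, 0, 0],
    [0, 0, 0],
    [0, 0, 0],
    [0, 0, 0]
  ],
  "twist": [
    [0, 0, -0.04],
    [0, 0, -0.04],
    [0, 0, 0],
    [0, 0, 0]
  ]
}}

```text
clock: 16.98
position: [477.1, 106.6, 328.1]
orientation: [0.0, 0.691, 0.723, -0.001]
force: [-0.1, 0.2, 6.0]
finger_gap: 32.0
grip_force: 40.0
```

```bash
python3 tq.py 3
```

```text
T [ 0.171  0.063 -0.083] sd [0.044 0.014 0.007] F [-0.15  1.39  6.29] j6 -0.1058 0.0006 q6 -0.002 pos [477.1 106.6 328.1] gap 31.8 40.00167539343238 [ 0.     0.691  0.723 -0.001] 17.1333
```

Call:
{"fn": "jog_arm", "kwargs": {
  "translation": [
    [0, 0, 0],
    [0, 0, 0],
    [0, 0, 0],
    [0, 0, 0]
  ],
  "twist": [
    [0, 0, -0.04],
    [0, 0, -0.04],
    [0, 0, 0],
    [0, 0, 0]
  ]
}}

```text
clock: 17.47
position: [477.1, 106.6, 328.1]
orientation: [0.0, 0.719, 0.695, -0.001]
force: [-0.6, 0.9, 6.2]
finger_gap: 31.6
grip_force: 40.0
```

```bash
python3 tq.py 3
```

```text
T [ 0.181  0.099 -0.096] sd [0.036 0.021 0.021] F [-0.03  1.32  6.5 ] j6 -0.1059 0.0006 q6 0.078 pos [477.1 106.6 328.1] gap 31.5 40.001730888616294 [ 0.     0.719  0.695 -0.001] 17.6167
```

Call:
{"fn": "jog_arm", "kwargs": {
  "translation": [
    [0, 0, 0],
    [0, 0, 0],
    [0, 0, 0],
    [0, 0, 0]
  ],
  "twist": [
    [0, 0, -0.04],
    [0, 0, -0.04],
    [0, 0, 0],
    [0, 0, 0]
  ]
}}

```text
clock: 17.95
position: [477.1, 106.6, 328.1]
orientation: [0.0, 0.747, 0.665, -0.001]
force: [0.3, 1.1, 5.6]
finger_gap: 31.5
grip_force: 40.0
```

```bash
python3 tq.py 3
```

```text
T [ 0.151  0.14  -0.072] sd [0.012 0.017 0.027] F [-0.81  1.45  6.58] j6 -0.1041 0.0006 q6 0.1579 pos [477.1 106.6 328.1] gap 31.4 40.001768711954355 [ 0.     0.747  0.665 -0.001] 18.1
```

Call:
{"fn": "jog_arm", "kwargs": {
  "translation": [
    [0, 0, 0],
    [0, 0, 0],
    [0, 0, 0],
    [0, 0, 0]
  ],
  "twist": [
    [0, 0, -0.04],
    [0, 0, -0.04],
    [0, 0, 0],
    [0, 0, 0]
  ]
}}

```text
clock: 18.43
position: [477.0, 106.6, 328.1]
orientation: [0.0, 0.773, 0.635, -0.001]
force: [0.4, 0.7, 6.8]
finger_gap: 31.4
grip_force: 40.0
```

```bash
python3 tq.py 3
```

```text
T [ 0.147  0.152 -0.112] sd [0.021 0.037 0.024] F [-0.67  1.33  7.04] j6 -0.1039 0.0006 q6 0.2379 pos [477.  106.6 328.1] gap 31.8 40.00174925196916 [ 0.     0.773  0.635 -0.001] 18.5833
```

Call:
{"fn": "jog_arm", "kwargs": {
  "translation": [
    [0, 0, 0],
    [0, 0, 0],
    [0, 0, 0],
    [0, 0, 0]
  ],
  "twist": [
    [0, 0, -0.04],
    [0, 0, -0.04],
    [0, 0, 0],
    [0, 0, 0]
  ]
}}

```text
clock: 18.92
position: [477.0, 106.6, 328.1]
orientation: [0.0, 0.797, 0.604, -0.001]
force: [-0.4, 1.0, 6.5]
finger_gap: 31.4
grip_force: 40.0
```

```bash
python3 tq.py 3
```

```text
T [ 0.173  0.222 -0.095] sd [0.013 0.019 0.012] F [-0.92  1.02  6.99] j6 -0.0748 0.0006 q6 0.3179 pos [477.  106.6 328.1] gap 31.4 40.00182904070243 [ 0.     0.797  0.604 -0.001] 19.0667
```

Call:
{"fn": "jog_arm", "kwargs": {
  "translation": [
    [0, 0, 0],
    [0, 0, 0],
    [0, 0, 0],
    [0, 0, 0]
  ],
  "twist": [
    [0, 0, -0.04],
    [0, 0, -0.04],
    [0, 0, 0],
    [0, 0, 0]
  ]
}}

```text
clock: 19.4
position: [477.0, 106.6, 328.1]
orientation: [0.0, 0.821, 0.571, -0.001]
force: [-1.0, 0.2, 6.6]
finger_gap: 31.5
grip_force: 40.0
```

```bash
python3 tq.py 4
```

```text
T [ 0.175  0.218 -0.041] sd [0.043 0.029 0.017] F [-1.19  1.43  7.02] j6 -0.0259 0.0006 q6 0.3978 pos [477.  106.6 328.1] gap 31.4 40.0018732692115 [ 0.     0.821  0.571 -0.001] 19.6
```

Torque has climbed 0.078 above steady. One last 0.06 rad step should bring it to about 0.12.

Call:
{"fn": "jog_arm", "kwargs": {
  "translation": [
    [0, 0, 0],
    [0, 0, 0],
    [0, 0, 0],
    [0, 0, 0]
  ],
  "twist": [
    [0, 0, -0.03],
    [0, 0, -0.03],
    [0, 0, 0],
    [0, 0, 0]
  ]
}}

```text
clock: 19.93
position: [477.0, 106.6, 328.1]
orientation: [0.0, 0.837, 0.547, -0.001]
force: [-0.3, 0.8, 6.5]
finger_gap: 31.5
grip_force: 40.0
```

```bash
python3 tq.py 4
```

```text
T [0.213 0.251 0.069] sd [0.023 0.022 0.015] F [-0.51  1.3   7.24] j6 0.0732 0.0005 q6 0.4575 pos [476.9 106.6 328.1] gap 31.6 40.00188316684216 [ 0.     0.837  0.547 -0.001] 20.1333
```

By angle (≈0.18 rad past contact × 0.7 ≈ 0.127 N m) this is firm. Releasing and withdrawing.

Call:
{"fn": "jog_arm", "kwargs": {
  "translation": [
    [0, 0, 0],
    [0, 0, 0],
    [0, 0, 0],
    [0, 0, 0],
    [0, 0, 0],
    [0, 0, 0],
    [0, 0, 0],
    [0, 0, 0]
  ],
  "twist": [
    [0, 0, 0],
    [0, 0, 0],
    [0, 0, 0],
    [0, 0, 0],
    [0, 0, 0],
    [0, 0, 0],
    [0, 0, 0],
    [0, 0, 0]
  ],
  "gripper": 0.8
}}

```text
clock: 20.8
position: [477.2, 106.8, 327.6]
orientation: [-0.0, 0.838, 0.546, -0.0]
force: [0.1, 0.1, -0.8]
finger_gap: 75.0
grip_force: 0.0
```

Call:
{"fn": "jog_arm", "kwargs": {
  "translation": [
    [0, 0, 0.01],
    [0, 0, 0.02],
    [0, 0, 0.025],
    [0, 0, 0.025],
    [0, 0, 0.025],
    [0, 0, 0.02],
    [0, 0, 0.01],
    [0, 0, 0]
  ],
  "twist": [
    [0, 0, 0],
    [0, 0, 0],
    [0, 0, 0],
    [0, 0, 0],
    [0, 0, 0],
    [0, 0, 0],
    [0, 0, 0],
    [0, 0, 0]
  ]
}}

```text
clock: 21.47
position: [477.8, 106.9, 466.2]
orientation: [0.002, 0.838, 0.546, 0.003]
force: [-0.1, -0.6, 0.5]
finger_gap: 75.0
grip_force: 0.0
```

Run:
```python
from h import *
p,d=grab('scene')
cv2.imwrite('pics/i.png',cv2.resize(p[120:200,260:360,::-1],(600,480),interpolation=cv2.INTER_CUBIC))
s=arm.observe();print(s['position'],s['force'],s['finger_gap'],s['clock'],s['joint_torque'][5])
```

```text
[477.4375528  106.89209581 463.97892517] [-0.05081491 -0.15369923 -0.64115371] 75.15452542873042 21.5167 0.0004955716758558992
```

View pics/i.png

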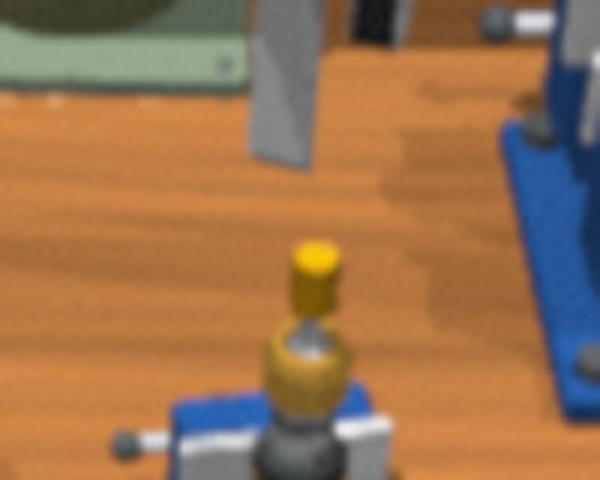

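The burr stands upright and centred at about scene (312,168), shank seated in the mouth, and the fingers are clear. Handing in.

```bash
python3 -c "
from h import *
print(order.hand_in())"
```

```text
the job is handed in; nothing more can be done
None
```

I fitted the gold burr in the small vise's handpiece and handed the job in at about 21.5 s: the burr is fully home, the nut is tightened to about 0.13 N m above its drag by angle (the rest-torque reading suggests up to 0.18, still below the forced 0.2), and the gripper is clear. The hand-in call returned no verdict.

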